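Level a bench scale so that it no longer rocks

TASK

The kitchen bench scale rests on its three fixed feet only and its front corners rock when pressed. Turn the two knobs at its front corners clockwise, each until its foot bears firmly on the worktop, but not so far that the front of the scale is jacked up off its middle foot: at the end all five feet must carry weight. Do not press hard on the scale, shove it about or disturb the things around it.

Things in the scene. Friction and masses are not known exactly. Their poses are not given: they have to be found in the camera images.
- scale: bench scale: grey cast frame 165 x 215 mm, flat steel platform (150 x 200 mm, top 46 mm above the underside of the feet), a round lug at each front corner; about 3.3 to 4.7 kg, loose. Origin at worktop level under the frame's middle; -x side is the front (small black display strip), +y its left, z up. Stands on three fixed rubber feet; two screw feet at the front corners hang clear
- left_knob_grip (a point): black fluted knob (28 mm diameter, 34 mm tall, upright axis) of the left levelling screw, front left (+y) corner of the scale. Point on its axis, half-way up, 77 mm above the worktop; free round about above 46 mm. Turns on the spot with about 0.06 N m and stays where left; clockwise from above drives the left screw foot down 1.9 mm per radian. Start gap under the foot unknown, 0.5 to 6 mm
- right_knob_grip (a point): black fluted knob (28 mm diameter, 34 mm tall, upright axis) of the right levelling screw, front right (-y) corner of the scale. Point on its axis, half-way up, 77 mm above the worktop; free round about above 46 mm. Turns on the spot with about 0.06 N m and stays where left; clockwise from above drives the right screw foot down 1.9 mm per radian. Start gap under the foot unknown, 0.5 to 6 mm
- left_foot: left screw foot: bush, spindle and 24 mm rubber foot under the left knob; origin on its axis at (-62, +128, 0) mm in the scale's frame, fixed to the scale, so it does not show how far the foot is out. After first touch the foot takes about 5 to 6 N per mm screwed further with the scale free; if the knob is held at its height it pushes the hand up by 6 to 9 N per mm. Sideways strain of the hand tips the scale a little too
- right_foot: right screw foot: bush, spindle and 24 mm rubber foot under the right knob; origin on its axis at (-62, -128, 0) mm in the scale's frame, fixed to the scale, so it does not show how far the foot is out. After first touch the foot takes about 5 to 6 N per mm screwed further with the scale free; if the knob is held at its height it pushes the hand up by 6 to 9 N per mm. Sideways strain of the hand tips the scale a little too
- foot_middle: fixed rubber foot, 24 mm diameter, in the middle of the scale's front, at (-70, 0, 0) mm in the scale's frame; origin at its underside. Rubber gives 1 mm per 15 N. On three feet it carries about half of the weight (16 to 22 N), the back ones a quarter each; what the two screw feet take comes off this foot
- foot_back_left: the fixed foot at the back left, at (70, 95, 0) mm in the scale's frame; origin at its underside
- foot_back_right: the fixed foot at the back right, at (70, -95, 0) mm in the scale's frame; origin at its underside
- food_tin: bystander: food tin, 57 mm diameter, 72 mm tall; origin under its middle
- cup: bystander: white cup, 64 x 91 mm with its handle, 51 mm tall; origin under its middle
- lemon: bystander: lemon, 70 x 58 x 56 mm; origin at its underside

How it is judged:
By the outcome, as a careful person would: the job done as asked, in the order asked, and still so for the second after the job is handed in, with the robot touching nothing.
It also fails if it takes over 72 s, if anything falls off the work surface, if the arm or the gripper's body presses on something with over 40 N, if the wrist force passes 120 N, or if a joint passes its speed limit or range.

ROBOT

A 6-joint arm with a two-finger parallel gripper is mounted at the origin on a cart in front of the work surface, level with it; the furniture and walls round the work are solid. World frame = base frame: x ahead of the robot, y to its left, z up, the work surface at z = 0. Lengths are in m, angles in degrees, forces in N, time in s.
With the tool pointing down it reaches from about 0.275 to 0.85 m from the base axis. Payload 19 kg.
Tool frame: the origin (TCP) lies on the centre line of the jaws, within the pads' length; the fingertips stand arm.tip_reach ahead of it and the grasp point (between the pads) lies 2 mm behind it (arm.tip_reach is the distance from the TCP to the fingertips, in m); z points along the fingers, y is the line along which they close (so a half turn about z gives the same grasp; the last joint's range is limited). The gripper opens to 85 mm and grips with 20 to 120 N. Pads are 22 mm wide; open, the fingers measure 114 mm over their backs; the gripper's body (76 mm by 85 mm) begins 54 mm behind the grasp point. The pads swing forward as they close: fully open they stand 13 mm farther back than shut.
Start: joints at [-74.427, 8.623, 82.357, -0, 89.026, -7.678], TCP at [0.227, -0.528, 0.211] pointing down, gripper open.
Joint ranges: [-160.23, 160.23], [-39.13, 120.54], [6.94, 153.29], [-79.49, 259.48], [9.18, 160.14], [-161.06, 161.06]. Speed limits (degrees/s): [108.29, 108.29, 127.2, 172.46, 172.46, 172.46].

INTERFACE

Orientations are given as [roll, pitch, yaw] about the fixed x, y, z axes, in that order (R = Rz(yaw) Ry(pitch) Rx(roll)).
In Python, from rig import arm gives the robot as it stands. The module is installed in compiled form; this text tells all that it offers.
- The arm moves only by the shell command python3 -m inch 'ROWS'. ROWS is JSON, one flat list of numbers, 5 for each row, row after row: the finger opening in cm, from 0 to 8.54, then the shift along the tool's x, y, z in cm, then the turn about the tool's z in degrees. In form: [fingers, x, y, z, yaw, fingers, x, y, z, yaw, ...]. A call has 1 to 20 rows; each row is the pose to reach, as a shift and turn from the pose commanded when the call began, along the tool's axes at that moment; what a row does not reach only later rows make up. A row lasts 1/12 s, in which the tool goes at most 41.7 mm and 7.16 degrees, less where a joint would pass 70% of its speed; a pose out of reach is approached as far as the arm can. A call with a gripper value outside its range is refused whole. The fingers move at their own pace and stop on an object; the grip force is fixed at half the most. Time passes only in rows, so rows that repeat a pose let the fingers close. It gives the time, the measured TCP pose, the force, the opening and the grip force at its end, in the units of the state.
- arm.get_state(): the state, without advancing time (a new reading comes with each control period).
- arm.read_camera(name): name is "scene" or "top" or "wrist"; returns the picture (400x640x3 uint8, red, green, blue); there is no depth.
- arm.camera_model(name): a dict with "fx", "fy", "cx", "cy" (pixels), "T" (4x4, takes a point from camera to world coordinates). Camera axes: x right, y down, z forward; pixel columns grow to the right and rows downward; lengths in m; the calibration is good to about 2 mm. A picture is of the moment at which its call begins: read the wrist's pose just before it. camera_model takes no time and is no camera call; for the wrist camera it gives the pose at the moment of the call.
- arm.job_done(): hands the job in; it is judged then, once.
The state is a dict: "time": time; "joints": joint angles; "dq": joint speeds; "joint_efforts": joint torques, N m; "position": TCP position; "ee_rot": TCP orientation; "wrist_force": force on the tool from outside, world axes, zero at the start; "ft_torque": the same for the moment, N m; "finger_gap": opening from 0.0 (shut) to 1.0 (fully open); "grip_force": force on a finger pad.
Only numpy, scipy, OpenCV 4.12 (cv2) and the standard library are available. Lean on these libraries where they do the work, as an engineer would, in place of code of your own. Each camera call takes 0.05 s, during which the arm holds its last target. There are 200 camera calls.

## Working session

There is one attempt and no reset: what is moved stays moved. The work goes in short steps, Python scripts to look and compute and a shell command to move; the robot and the scene stay as the last step left them, time stands still between calls to the robot, and variables do not carry over. Pictures are saved under pics/ and viewed, at most 10 in all, crops included, and the job is handed in when it is done.

```bash
mkdir -p pics
python3 - <<'E'
from rig import arm
import cv2,numpy as np
s=arm.get_state();print(s, arm.tip_reach)
for n in ("top","scene"):
    im=arm.read_camera(n);cv2.imwrite(f"pics/{n}1.png",im[:,:,::-1]);m=arm.camera_model(n);print(n,m)
E
```

```text
{'time': 0.0, 'joints': array([-7.44263450e+01,  8.65110204e+00,  8.23916294e+01,  2.80831010e-05,
        8.90258428e+01, -7.67787752e+00]), 'dq': array([-0.07808269, -0.026856  ,  0.01126222, -0.04536643, -0.00903912,
       -0.13301102]), 'joint_efforts': array([-6.88628843e-04, -7.13059974e+01, -5.70869601e+01, -2.58327773e-04,
        9.07842972e-03,  3.17774300e-05]), 'position': array([ 0.22690135, -0.52805563,  0.21068593]), 'ee_rot': array([-1.79932044e+02, -9.18958018e-03,  2.32515266e+01]), 'wrist_force': array([0.65279961, 0.55581577, 0.16878661]), 'ft_torque': array([ 0.05153325, -0.00101562,  0.03279157]), 'grip_force': 0.0, 'finger_gap': 1.0026407695101658} 0.017
top {'fx': 445.7312753861042, 'fy': 445.7312753861042, 'cx': 317.4068090738713, 'cy': 199.63642816088267, 'T': array([[ 0.00413719, -0.98873766,  0.1496019 ,  0.34139884],
       [-0.99998484, -0.00463439, -0.00297498,  0.07988104],
       [ 0.00363479, -0.14958732, -0.98874184,  1.32737298],
       [ 0.        ,  0.        ,  0.        ,  1.        ]])}
scene {'fx': 372.32317879602107, 'fy': 372.32317879602107, 'cx': 318.24830519330175, 'cy': 204.67234074575998, 'T': array([[-0.53400542, -0.65705119,  0.53209204,  0.00270332],
       [-0.84545935,  0.41949152, -0.33049258,  0.4076534 ],
       [-0.00605756, -0.62634702, -0.77952082,  0.80591708],
       [ 0.        ,  0.        ,  0.        ,  1.        ]])}
```

View pics/top1.png

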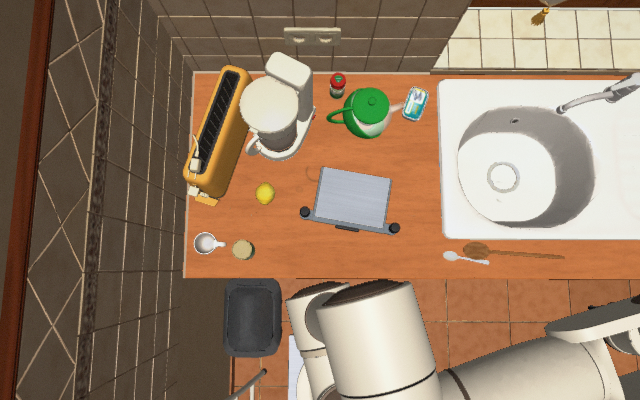

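View pics/scene1.png

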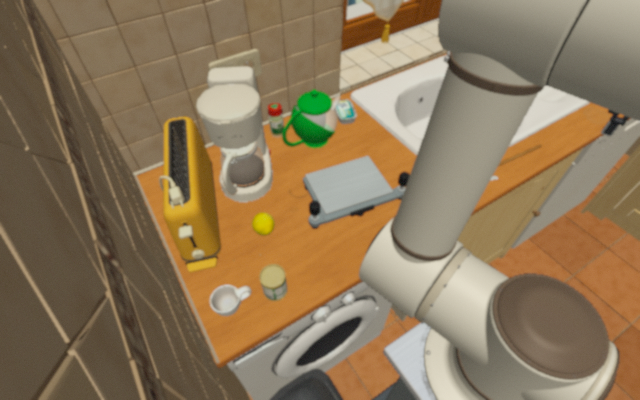

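The top view shows the left knob at about (305,212) and the right at (394,228). In the scene view they are at (315,209) and (404,180). The tin, cup and lemon are well to the left of the scale. Next I triangulate the knobs.

```bash
cat > h.py <<'E'
from rig import arm
import cv2,numpy as np
def ray(m,p):
    d=m['T'][:3,:3]@np.array([(p[0]-m['cx'])/m['fx'],(p[1]-m['cy'])/m['fy'],1]); return m['T'][:3,3],d/np.linalg.norm(d)
def tri(rs):
    A=sum(np.eye(3)-np.outer(d,d) for o,d in rs);b=sum((np.eye(3)-np.outer(d,d))@o for o,d in rs)
    X=np.linalg.solve(A,b);return X,[np.linalg.norm(np.cross(X-o,d)) for o,d in rs]
def dark(im,p,r,th=60):
    m=(im.max(2)<th).astype(np.uint8);w=np.zeros_like(m);cv2.circle(w,tuple(map(int,p)),r,1,-1)
    n,l,st,c=cv2.connectedComponentsWithStats(m*w);k=1+np.argmax(st[1:,4]);return c[k],st[k]
def onz(m,p,z):
    o,d=ray(m,p);return o+d*(z-o[2])/d[2]
E
python3 - <<'E'
from h import *
P={'top':[(305,212),(394,228)],'scene':[(315,209),(404,180)]}
I={n:cv2.imread(f'pics/{n}1.png') for n in P}
for k in (0,1):
    rs=[]
    for n in P:
        c,st=dark(I[n],P[n][k],12);print(n,c,st);m=arm.camera_model(n);rs.append(ray(m,c));print(onz(m,c,.077))
    print(tri(rs))
E
```

```text
top [304.13953488 212.13953488] [300 207  10  10  43]
[0.4946901 0.1134491 0.077    ]
scene [314.26804124 208.        ] [310 202   9  13  97]
[0.49659494 0.1126665  0.077     ]
(array([0.49451899, 0.11359057, 0.07978998]), [np.float64(0.0002744624570598413), np.float64(0.0002744624570597854)])
top [393.16981132 227.77358491] [389 223  10  10  53]
[ 0.45156246 -0.13726139  0.077     ]
scene [403.31764706 179.08235294] [399 173  10  13  85]
[ 0.45242905 -0.13815066  0.077     ]
(array([ 0.45143549, -0.13697298,  0.07858993]), [np.float64(1.7947392550540077e-05), np.float64(1.794739255043046e-05)])
```

The knobs measure 254 mm apart (256 mm expected) at 79 mm height (77 mm expected), and the scale yaw is about -10°. I'll move above the right knob while winding the wrist back.

```bash
python3 -m inch '[6,9,-6.8,0,-36, 6,18,-13.5,0,-36, 6,27,-20,0,-36, 6,36.1,-27.1,0,-36, 6,36.1,-27.1,0,-36, 6,36.1,-27.1,0,-100, 6,36.1,-27.1,0,-100, 6,36.1,-27.1,0,-100, 6,36.1,-27.1,0,-100, 6,36.1,-27.1,0,-100, 6,36.1,-27.1,0,-140, 6,36.1,-27.1,0,-140, 6,36.1,-27.1,0,-140, 6,36.1,-27.1,0,-140, 6,36.1,-27.1,0,-140, 6,36.1,-27.1,0,-140, 6,36.1,-27.1,0,-140, 6,36.1,-27.1,0,-140, 6,36.1,-27.1,0,-140, 6,36.1,-27.1,0,-140]'
python3 - <<'E'
from h import *
s=arm.get_state();m=arm.camera_model('wrist');im=arm.read_camera('wrist');cv2.imwrite('pics/w1.png',im[:,:,::-1])
print(s['joints'],s['position'],s['ee_rot'],m)
X=np.array([.4514,-.137,.077,1]);c=np.linalg.inv(m['T'])@X;print(c[:2]/c[2]*m['fx']+[m['cx'],m['cy']])
E
```

```text
time: 1.77
position: [0.4515, -0.1367, 0.211]
ee_rot: [180.0, -0.0, 163.7]
wrist_force: [-0.6, -0.8, -0.7]
finger_gap: 0.705
grip_force: 0.0
[-2.62170312e+01 -3.81379703e+00  9.53213077e+01  3.61470722e-03
  8.85282795e+01 -9.98887159e+01] [ 0.45152115 -0.13671201  0.21102567] [ 1.79990294e+02 -3.46378879e-02  1.63671594e+02] {'fx': 287.23639280389483, 'fy': 287.23639280389483, 'cx': 318.29605703736155, 'cy': 197.97611162565317, 'T': array([[ 0.2812429 ,  0.90830277,  0.3096587 ,  0.37229226],
       [ 0.95963602, -0.266556  , -0.08970285, -0.11467911],
       [ 0.00106404,  0.32238794, -0.94660704,  0.37253734],
       [ 0.        ,  0.        ,  0.        ,  1.        ]])}
[318.7782234 181.5872099]
```

View pics/w1.png

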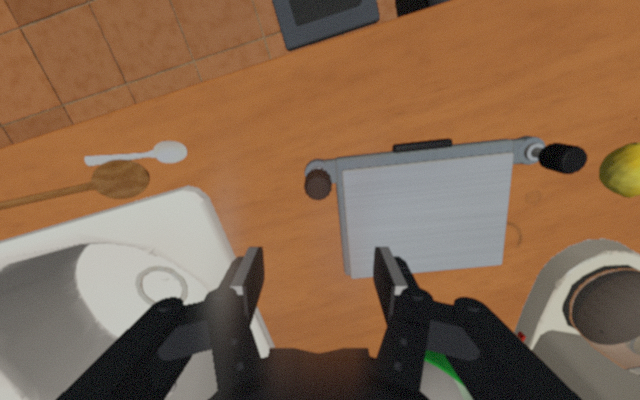

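The wrist view shows the right knob at about (318,183), where it was predicted at (319,182). The left knob is at about (562,158). I'll refine both using this view too.

Run:
```python
from h import *
w=cv2.imread('pics/w1.png');m=arm.camera_model('wrist');mt=arm.camera_model('top');ms=arm.camera_model('scene')
T=cv2.imread('pics/top1.png');S=cv2.imread('pics/scene1.png')
for pw,pt,ps in (((318,184),(394,228),(404,180)),((562,158),(305,212),(315,209))):
    c,st=dark(w,pw,26,75);print(c,st,onz(m,c,.077))
    print(tri([ray(m,c),ray(mt,dark(T,pt,12)[0]),ray(ms,dark(S,ps,12)[0])]))
```

```text
[317.72102161 182.60510806] [305 169  26  30 509] [ 0.45217146 -0.13840384  0.077     ]
(array([ 0.45182014, -0.13770608,  0.07768598]), [np.float64(0.0006577037273444712), np.float64(0.000635462935499788), np.float64(0.00019290451581356095)])
[561.8173516  157.67305936] [ 537  144   49   29 1095] [0.49715934 0.11247511 0.077     ]
(array([0.4959826 , 0.11285192, 0.07733423]), [np.float64(0.001213525952006476), np.float64(0.0014500552786443535), np.float64(0.0003201617017369711)])
```

```bash
python3 -m inch '[6,-0.06,-0.1,3,0, 6,-0.06,-0.1,6,0, 6,-0.06,-0.1,9,0, 6,-0.06,-0.1,11,0, 6,-0.06,-0.1,12.5,0, 6,-0.06,-0.1,13.3,0, 6,-0.06,-0.1,13.6,0, 6,-0.06,-0.1,13.6,0, 6,-0.06,-0.1,13.6,0]'; python3 -m inch '[2.4,0,0,0,0, 2.4,0,0,0,0, 2.4,0,0,0,0, 2.4,0,0,0,0, 2.4,0,0,0,0, 2.4,0,0,0,0]'
python3 - <<'E'
from h import *
s=arm.get_state();print(s['joints'],s['ft_torque'],s['wrist_force'])
cv2.imwrite('pics/w2.png',arm.read_camera('wrist')[:,:,::-1])
E
```

```text
time: 2.57
position: [0.4524, -0.1381, 0.0761]
ee_rot: [-180.0, 0.1, 163.2]
wrist_force: [-0.2, 0.2, 0.4]
finger_gap: 0.703
grip_force: 0.0
time: 3.07
position: [0.4519, -0.1379, 0.0754]
ee_rot: [180.0, 0.0, 163.2]
wrist_force: [0.4, -0.1, 0.1]
finger_gap: 0.282
grip_force: 0.0
[-2.63273172e+01  1.49568558e+00  1.06349016e+02  4.38254606e-03
  7.21523580e+01 -9.95764912e+01] [ 0.0258628   0.00954799 -0.00418211] [ 0.38453071 -0.10108344  0.09026085]
```

View pics/w2.png

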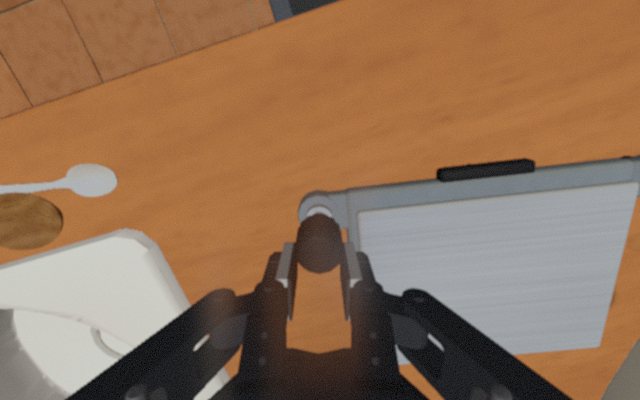

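The knob sits between the pads but there is no grip force yet, so I'll close further.

```bash
python3 -m inch '[1.5,0,0,0,0, 1.5,0,0,0,0, 1.5,0,0,0,0, 1.5,0,0,0,0]'; python3 -c "
from rig import arm
s=arm.get_state();print(s['ft_torque'])"
```

```text
time: 3.45
position: [0.4519, -0.1379, 0.0753]
ee_rot: [180.0, -0.0, 163.3]
wrist_force: [0.2, 0.7, 0.2]
finger_gap: 0.177
grip_force: 0.0
[ 0.03505029  0.03609612 -0.0200928 ]
```

Run:
```python
from h import *
s=arm.get_state();m=arm.camera_model('wrist');im=arm.read_camera('wrist')
p=s['position']
for z in (.058,.077,.094):
  for xy in (p[:2],[.4518,-.1378]):
    c=np.linalg.inv(m['T'])@np.array([*xy,z,1]);print(z,c[:2]/c[2]*m['fx']+[m['cx'],m['cy']])
cv2.imwrite('pics/w3.png',cv2.resize(im[130:380,160:480,::-1],None,fx=2.4,fy=2.4))
```

```text
0.058 [319.65600225 227.61387328]
0.058 [319.76415905 227.3890403 ]
0.077 [319.82345408 240.52364812]
0.077 [319.94260641 240.2799924 ]
0.094 [320.0048549  254.50882586]
0.094 [320.13592995 254.24559278]
```

View pics/w3.png

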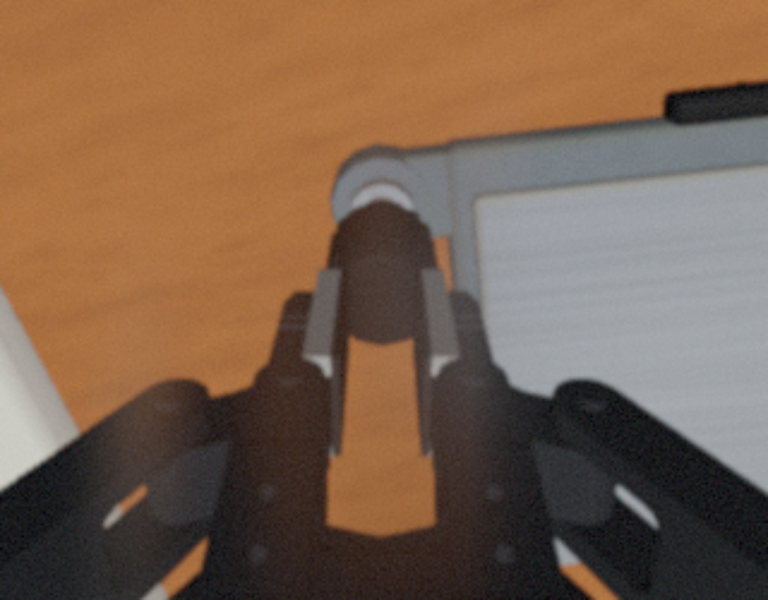

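The pads look to have closed just above the knob. Their tips project to z≈0.09, higher than the nominal 0.058. I'll open, go down 11 mm (clear of the platform by either figure) and close again.

```bash
python3 -m inch '[5,0,0,0,0, 5,0,0,0,0, 5,0,0,0,0, 5,0,0,0,0, 5,0,0,0.4,0, 5,0,0,0.8,0, 5,0,0,1.1,0, 5,0,0,1.1,0, 5,0,0,1.1,0]';python3 -m inch '[1.5,0,0,0,0, 1.5,0,0,0,0, 1.5,0,0,0,0, 1.5,0,0,0,0, 1.5,0,0,0,0, 1.5,0,0,0,0, 1.5,0,0,0,0]'
python3 - <<'E'
from h import *
s=arm.get_state();print(s['ft_torque'])
im=arm.read_camera('scene');cv2.imwrite('pics/s2.png',cv2.resize(im[110:270,240:480,::-1],None,fx=3,fy=3))
E
```

```text
time: 4.25
position: [0.4518, -0.1378, 0.064]
ee_rot: [180.0, -0.0, 163.3]
wrist_force: [0.3, 0.1, -0.4]
finger_gap: 0.587
grip_force: 0.0
time: 4.83
position: [0.452, -0.1379, 0.0644]
ee_rot: [180.0, 0.0, 163.2]
wrist_force: [-1.0, 1.4, 3.7]
finger_gap: 0.282
grip_force: 58.8
[0.34379976 0.1001557  0.03367383]
```

View pics/s2.png

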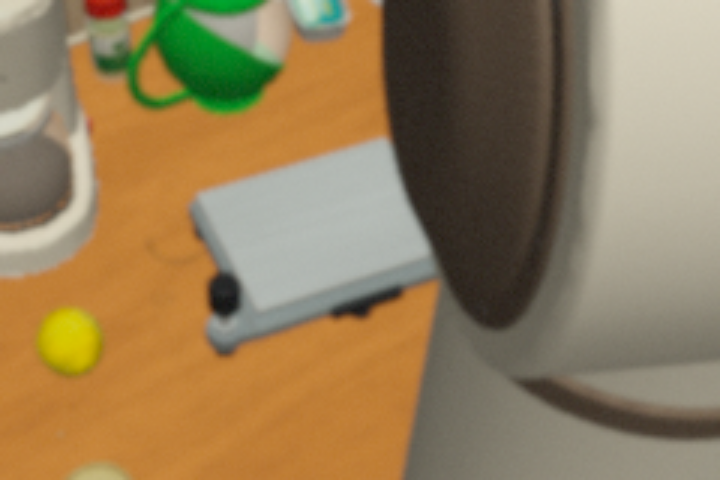

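That gave a firm grip at 58.8 N, with about 4 N of vertical strain. The scene view shows the scale and lemon undisturbed. I'll relieve the strain and begin turning.

```bash
python3 -m inch '[1.5,0,0,-0.02,0, 1.5,0,0,-0.04,0, 1.5,0,0,-0.04,0]'; python3 -m inch '[1.5,0,0,0,5, 1.5,0,0,0,10, 1.5,0,0,0,10]';python3 -m inch '[1.5,0,0,0,5, 1.5,0,0,0,10, 1.5,0,0,0,10]';python3 -m inch '[1.5,0,0,0,5, 1.5,0,0,0,10, 1.5,0,0,0,10]'; python3 -c "
from rig import arm
s=arm.get_state();print(s['ft_torque'])"
```

```text
time: 5.13
position: [0.452, -0.1379, 0.0647]
ee_rot: [180.0, -0.0, 163.2]
wrist_force: [1.9, 2.4, 0.9]
finger_gap: 0.284
grip_force: 58.8
time: 5.38
position: [0.452, -0.1377, 0.0646]
ee_rot: [180.0, -0.0, 153.0]
wrist_force: [1.5, 3.6, 1.0]
finger_gap: 0.279
grip_force: 58.8
time: 5.63
position: [0.4521, -0.1376, 0.0646]
ee_rot: [180.0, -0.0, 143.1]
wrist_force: [2.7, 4.3, 1.1]
finger_gap: 0.281
grip_force: 58.8
time: 5.88
position: [0.4522, -0.1376, 0.0646]
ee_rot: [180.0, -0.0, 133.1]
wrist_force: [3.4, 5.6, 0.9]
finger_gap: 0.276
grip_force: 58.8
[ 1.00527792 -0.64079008 -0.03359675]
```

```bash
python3 -m inch '[1.5,0.02,0.06,0,5, 1.5,0.02,0.06,0,10, 1.5,0.02,0.06,0,10]'; python3 -m inch '[1.5,0,0,0,5, 1.5,0,0,0,10, 1.5,0,0,0,10]';python3 -m inch '[1.5,0,0,0,5, 1.5,0,0,0,10, 1.5,0,0,0,10]'
```

```text
time: 6.13
position: [0.4524, -0.1373, 0.0647]
ee_rot: [180.0, -0.0, 123.2]
wrist_force: [2.3, 3.1, 2.2]
finger_gap: 0.283
grip_force: 58.9
time: 6.38
position: [0.4525, -0.1372, 0.0647]
ee_rot: [180.0, -0.0, 113.2]
wrist_force: [2.9, 3.0, 0.7]
finger_gap: 0.28
grip_force: 58.9
time: 6.63
position: [0.4526, -0.1372, 0.0647]
ee_rot: [180.0, -0.0, 103.2]
wrist_force: [4.6, 4.5, 0.5]
finger_gap: 0.282
grip_force: 58.9
```

```bash
python3 -m inch '[1.5,0.045,0.07,0,5, 1.5,0.045,0.07,0,10, 1.5,0.045,0.07,0,10]'; python3 -m inch '[1.5,0,0,0,5, 1.5,0,0,0,10, 1.5,0,0,0,10]';python3 -m inch '[1.5,0,0,0,5, 1.5,0,0,0,10, 1.5,0,0,0,10]'
```

```text
time: 6.88
position: [0.4529, -0.137, 0.0647]
ee_rot: [180.0, 0.0, 93.3]
wrist_force: [1.3, 0.2, 0.4]
finger_gap: 0.284
grip_force: 59.1
time: 7.13
position: [0.4531, -0.137, 0.0649]
ee_rot: [180.0, 0.0, 83.4]
wrist_force: [2.0, -0.2, 2.3]
finger_gap: 0.279
grip_force: 59.1
time: 7.38
position: [0.4532, -0.137, 0.0649]
ee_rot: [179.9, 0.0, 73.4]
wrist_force: [3.9, -0.3, 3.6]
finger_gap: 0.277
grip_force: 59.2
```

```bash
python3 -m inch '[1.5,0.01,0.05,0,0, 1.5,0.01,0.05,0,0]'; python3 -m inch '[1.5,0,0,0,5, 1.5,0,0,0,5]'; python3 -m inch '[1.5,0,0,0,0]';python3 -m inch '[1.5,0,0,0,5, 1.5,0,0,0,5]';  python3 -m inch '[1.5,0,0,0,0]'
```

```text
time: 7.55
position: [0.4533, -0.137, 0.0648]
ee_rot: [-180.0, 0.0, 73.6]
wrist_force: [1.9, -0.3, 5.7]
finger_gap: 0.285
grip_force: 59.5
time: 7.72
position: [0.4534, -0.137, 0.0649]
ee_rot: [180.0, 0.0, 68.2]
wrist_force: [0.8, -1.2, 5.4]
finger_gap: 0.284
grip_force: 59.5
time: 7.8
position: [0.4534, -0.137, 0.0649]
ee_rot: [180.0, 0.0, 68.5]
wrist_force: [0.6, -1.1, 5.7]
finger_gap: 0.287
grip_force: 59.5
time: 7.97
position: [0.4535, -0.137, 0.0649]
ee_rot: [180.0, 0.0, 63.2]
wrist_force: [1.7, -0.6, 5.3]
finger_gap: 0.284
grip_force: 59.6
time: 8.05
position: [0.4535, -0.137, 0.0649]
ee_rot: [180.0, 0.0, 63.5]
wrist_force: [1.3, 0.1, 5.9]
finger_gap: 0.283
grip_force: 59.6
```

```bash
python3 -m inch '[1.5,0,0,0,5, 1.5,0,0,0,5, 1.5,0,0,0,5]'; python3 -m inch '[1.5,0,0,0,0]'; python3 -m inch '[1.5,0,0,0,0]'
python3 - <<'E'
from h import *
for i in range(5):
    s=arm.get_state();print(s['time'],s['wrist_force'],s['ft_torque'])
    im=arm.read_camera('wrist')
m=arm.camera_model('wrist');cv2.imwrite('pics/w4.png',im[:,:,::-1])
E
```

```text
time: 8.3
position: [0.4535, -0.137, 0.065]
ee_rot: [180.0, 0.0, 58.5]
wrist_force: [1.9, -0.2, 6.0]
finger_gap: 0.284
grip_force: 59.6
time: 8.38
position: [0.4535, -0.137, 0.065]
ee_rot: [180.0, 0.0, 58.5]
wrist_force: [2.6, -1.2, 5.5]
finger_gap: 0.281
grip_force: 59.6
time: 8.47
position: [0.4535, -0.137, 0.065]
ee_rot: [180.0, 0.0, 58.5]
wrist_force: [2.7, -0.4, 6.3]
finger_gap: 0.282
grip_force: 59.6
8.4667 [ 2.71585667 -0.4291525   6.26371269] [-0.14119344 -0.41510446 -0.01297063]
8.5167 [ 1.31280164 -0.6644634   5.79675256] [-0.15580567 -0.483509   -0.02971464]
8.5667 [ 2.22199866 -0.55000219  5.87807085] [-0.19496428 -0.5310915  -0.06468136]
8.6167 [1.3648104  0.47812271 6.58583683] [-0.12510144 -0.48079495 -0.0728393 ]
8.6667 [ 2.34656543 -1.25905843  6.45152002] [-0.10004347 -0.40101581 -0.05852913]
```

View pics/w4.png

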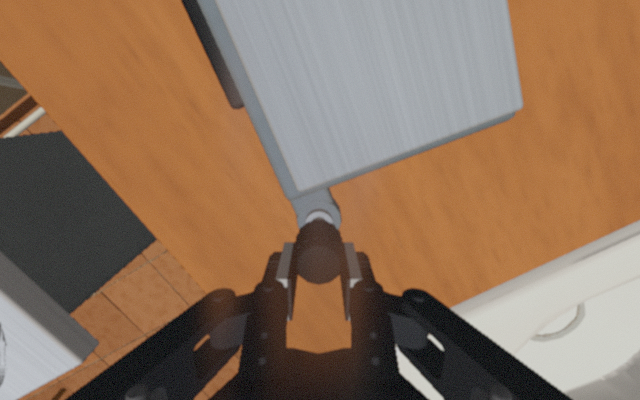

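The right knob is well centred now. To locate first touch cleanly, I'll back off and watch where the vertical force goes flat.

```bash
cat > m.py <<'E'
from rig import arm
import numpy as np
f=[]
for i in range(4):
    s=arm.get_state();f.append(s['wrist_force']);arm.read_camera('top')
print('   yaw %.1f'%s['ee_rot'][2],'F',np.mean(f,0).round(2))
E
for k in 1 2 3 4; do python3 -m inch '[1.5,0,0,0,-6, 1.5,0,0,0,-12, 1.5,0,0,0,-12]' >/dev/null; python3 m.py; done
```

```text
yaw 70.2 F [ 1.33 -0.55  5.69]
   yaw 82.0 F [-0.29 -1.5   4.66]
   yaw 94.0 F [-2.45 -3.    4.27]
   yaw 106.1 F [-4.91 -3.91  5.43]
```

The vertical reading is dominated by sideways strain, because the grip was off-axis by about 1 mm. Both ends of the turn put the knob axis at (0.4533, -0.1379). I'll release, centre on that point, grip again and measure.

```bash
python3 -m inch '[3.2,0,0,0,0, 3.2,0,0,0,0, 3.2,0,0,0,0, 3.2,0,0,0,0]'; python3 m.py
python3 - <<'E'
from h import *
s=arm.get_state();y=np.radians(s['ee_rot'][2]);d=np.array([.4533,-.1379])-s['position'][:2]
print(s['position'],s['joints'],'tool shift cm',100*d@[np.cos(y),np.sin(y)],100*d@[np.sin(y),-np.cos(y)])
E
```

```text
time: 10.85
position: [0.4533, -0.1366, 0.0645]
ee_rot: [-180.0, -0.0, 106.2]
wrist_force: [0.3, -0.1, 0.8]
finger_gap: 0.374
grip_force: 0.0
   yaw 106.2 F [ 0.04 -0.24  0.19]
[ 0.4533273  -0.1367389   0.06465135] [-2.61263252e+01  2.25497238e+00  1.06926308e+02  9.88501251e-03
  7.08275356e+01 -4.23643661e+01] tool shift cm -0.11071694924708693 -0.035082426918520065
```

```bash
python3 -m inch '[3.6,-0.11,-0.035,0.2,0, 3.6,-0.11,-0.035,0.4,0, 3.6,-0.11,-0.035,0.4,0, 3.6,-0.11,-0.035,0.4,0]' >/dev/null; python3 m.py;python3 -m inch '[1.8,0,0,0,0, 1.8,0,0,0,0, 1.8,0,0,0,0, 1.8,0,0,0,0]';python3 m.py
```

```text
yaw 106.2 F [ 0.24 -0.24 -0.05]
time: 11.92
position: [0.4532, -0.1381, 0.0608]
ee_rot: [-180.0, 0.0, 106.3]
wrist_force: [-3.9, -1.1, 4.8]
finger_gap: 0.292
grip_force: 58.7
   yaw 106.3 F [-4.48 -1.82  4.75]
```

```bash
python3 -m inch '[1.8,0,-0.03,-0.03,0, 1.8,0,-0.06,-0.05,0, 1.8,0,-0.06,-0.05,0]' >/dev/null;python3 m.py; for k in 1 2 3; do python3 -m inch '[1.8,0,0,0,5, 1.8,0,0,0,10, 1.8,0,0,0,10]' >/dev/null; python3 m.py; done
```

```text
yaw 106.3 F [ 2.19  0.44 -0.71]
   yaw 96.4 F [ 3.61  1.37 -1.27]
   yaw 86.5 F [ 4.63  1.87 -1.44]
   yaw 76.4 F [ 4.26  2.26 -0.63]
```

```bash
python3 -m inch '[1.8,0.03,0.035,0,0, 1.8,0.03,0.035,0,0]' >/dev/null;python3 m.py; for k in 1 2 3; do python3 -m inch '[1.8,0,0,0,5, 1.8,0,0,0,10, 1.8,0,0,0,10]' >/dev/null; python3 m.py; done
```

```text
yaw 76.3 F [1.13 0.   1.33]
   yaw 66.4 F [ 0.14 -0.1   3.91]
   yaw 56.4 F [-0.33  0.14  5.94]
   yaw 46.4 F [-0.88  0.67  7.15]
```

```bash
python3 -m inch '[1.8,0,0,0,-5, 1.8,0,0,0,-5]' >/dev/null;python3 m.py; python3 -m inch '[3.2,0,0,0,0, 3.2,0,0,0,0, 3.2,0,0,0,0, 3.2,0,0,0,0]';python3 - <<'E'
import numpy as np
P=np.array([[-70,0],[70,95],[70,-95],[-62,128],[-62,-128]],float);A=np.c_[np.ones(5),P]
def sol(W,dl,dr):
    a=np.ones(5,bool)
    for _ in range(9):
        e=np.array([0,0,0,dl,dr]);B=A[a];x=np.linalg.solve(B.T@B*15,np.array([W,0,0])+15*B.T@e0(e,g)[a] if 0 else np.array([W,0,0])-15*B.T@e[a]) if 0 else np.linalg.solve(15*B.T@B,np.array([W,0,0])-15*B.T@e[a])
        f=15*(A@x+e);n=f>0
        if (n==a).all():break
        a=n
    return (f*a).round(1)
for W in (33,46):
  # touch level: corner sinks with rest position; e measured rel. to first touch
  x=np.linalg.solve(15*A[:3].T@A[:3],[W,0,0]);s=A@x;print(s[3:]*15)
  for d in ((0,.9),(0,1.1),(.7,1.0),(.9,1.0),(1.1,1.0),(1.3,1)):print(W,d,sol(W,d[0]-s[3],d[1]-s[4]))
E
```

```text
yaw 51.4 F [-0.35  0.57  6.45]
time: 16.33
position: [0.453, -0.1379, 0.061]
ee_rot: [-180.0, 0.0, 51.3]
wrist_force: [-0.1, 0.1, 0.5]
finger_gap: 0.376
grip_force: 0.0
[16.02857143 16.02857143]
33 (0, 0.9) [11.9 11.3  4.9  0.   4.8]
33 (0, 1.1) [10.9 12.   4.1  0.   5.9]
33 (0.7, 1.0) [7.9 9.1 6.9 3.8 5.4]
33 (0.9, 1.0) [6.8 8.3 7.6 4.9 5.4]
33 (1.1, 1.0) [5.8 7.6 8.3 5.9 5.4]
33 (1.3, 1) [4.8 6.8 9.  7.  5.4]
[22.34285714 22.34285714]
46 (0, 0.9) [18.4 14.6  8.1  0.   4.8]
46 (0, 1.1) [17.4 15.3  7.4  0.   5.9]
46 (0.7, 1.0) [14.4 12.3 10.2  3.8  5.4]
46 (0.9, 1.0) [13.3 11.6 10.8  4.9  5.4]
46 (1.1, 1.0) [12.3 10.8 11.5  5.9  5.4]
46 (1.3, 1) [11.3 10.1 12.2  7.   5.4]
```

The right knob is set about 1 mm past touch, which is roughly 5 N. Next is the left knob.

```bash
python3 -m inch '[6,0,0,-3,0, 6,0,0,-7,0, 6,0,0,-10,-7, 6,3,-1.6,-10,-14, 6,7,-3.8,-10,-21, 6,11,-6,-10,-28, 6,15,-8.2,-10,-35, 6,19,-10.4,-10,-42, 6,22.36,-12.28,-10,-49, 6,22.36,-12.28,-10,-56, 6,22.36,-12.28,-10,-63, 6,22.36,-12.28,-10,-70, 6,22.36,-12.28,-10,-77, 6,22.36,-12.28,-10,-84, 6,22.36,-12.28,-10,-91, 6,22.36,-12.28,-10,-98, 6,22.36,-12.28,-10,-105, 6,22.36,-12.28,-10,-112, 6,22.36,-12.28,-10,-119, 6,22.36,-12.28,-10,-126]'; python3 -m inch '[6,0,0,0,-7, 6,0,0,0,-14, 6,0,0,0,-21, 6,0,0,0,-21]'
python3 - <<'E'
from h import *
s=arm.get_state();m=arm.camera_model('wrist');im=arm.read_camera('wrist');cv2.imwrite('pics/w5.png',im[:,:,::-1])
y=np.radians(s['ee_rot'][2]);print(s['joints'],s['position'],np.degrees(y))
c=np.linalg.inv(m['T'])@np.array([.497,.1135,.077,1]);p=c[:2]/c[2]*m['fx']+[m['cx'],m['cy']];print(p)
c,st=dark(im,p,35,75);print(c,st,onz(m,c,.077))
d=np.array([.497,.1135])-s['position'][:2];print(100*d@[np.cos(y),np.sin(y)],100*d@[np.sin(y),-np.cos(y)])
E
```

```text
time: 18.0
position: [0.4972, 0.1133, 0.161]
ee_rot: [180.0, -0.0, 177.6]
wrist_force: [0.1, 0.3, 0.1]
finger_gap: 0.7
grip_force: 0.0
time: 18.33
position: [0.4972, 0.1133, 0.1611]
ee_rot: [180.0, -0.0, -161.3]
wrist_force: [0.4, 0.6, -0.1]
finger_gap: 0.702
grip_force: 0.0
[ 4.17250048e+00  2.17057949e+00  9.52369861e+01  5.30758703e-03
  8.26140578e+01 -1.04482457e+02] [0.49723114 0.11331009 0.16105012] -161.34572376923546
[319.96120092 196.99417879]
[318.32010582 191.65343915] [304 181  31  32 378] [0.49268385 0.1104806  0.077     ]
0.01582558974867086 0.02538652550146447
```

View pics/w5.png

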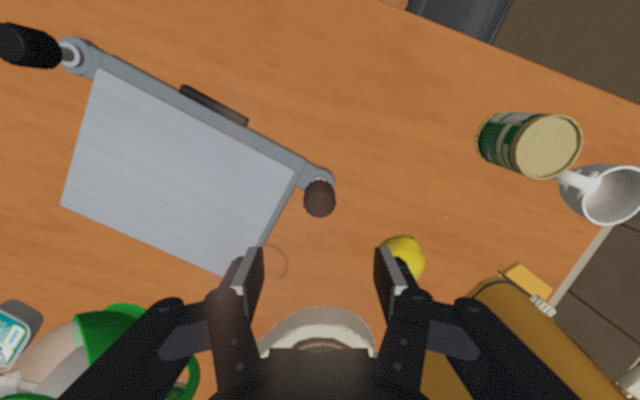

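The wrist view shows the left knob at about (320,197), where it was predicted. The lemon, tin and cup are clear of the fingers. I'll descend and grip.

```bash
python3 -m inch '[5,0,0,3,0, 5,0,0,6,0, 5,0,0,8,0, 5,0,0,9.4,0, 5,0,0,10,0, 5,0,0,10,0, 4,0,0,10,0, 3.4,0,0,10,0, 3.4,0,0,10,0, 3.4,0,0,10,0]'; python3 m.py; python3 -m inch '[1.8,0,0,0,0, 1.8,0,0,0,0, 1.8,0,0,0,0, 1.8,0,0,0,0]'; python3 m.py
```

```text
time: 19.22
position: [0.4977, 0.1134, 0.062]
ee_rot: [-180.0, 0.1, -161.8]
wrist_force: [-0.0, 0.2, -0.8]
finger_gap: 0.395
grip_force: 0.0
   yaw -161.8 F [-0.29  0.16 -0.11]
time: 19.75
position: [0.4972, 0.1139, 0.0616]
ee_rot: [179.9, 0.0, -161.8]
wrist_force: [-3.7, 4.1, 5.5]
finger_gap: 0.291
grip_force: 58.6
   yaw -161.8 F [-3.15  4.78  5.16]
```

```bash
python3 -m inch '[1.8,0.015,0.025,-0.03,0, 1.8,0.015,0.045,-0.05,0, 1.8,0.015,0.045,-0.05,0]' >/dev/null;python3 m.py; for k in 1 2; do python3 -m inch '[1.8,0,0,0,5, 1.8,0,0,0,10, 1.8,0,0,0,10]' >/dev/null; python3 m.py; done
```

```text
yaw -161.8 F [-0.08  3.55  2.26]
   yaw -171.8 F [-0.32  5.26  3.02]
   yaw 178.2 F [-0.12  6.16  3.06]
```

```bash
python3 -m inch '[1.8,0,0.06,0,0, 1.8,0,0.06,0,0]' >/dev/null;python3 m.py; for k in 1 2 3; do python3 -m inch '[1.8,0,0,0,5, 1.8,0,0,0,10, 1.8,0,0,0,10]' >/dev/null; python3 m.py; done
```

```text
yaw 178.2 F [0.12 2.11 2.51]
   yaw 168.4 F [-0.16  3.63  2.96]
   yaw 158.5 F [0.14 4.59 3.89]
   yaw 148.4 F [0.17 5.07 5.79]
```

```bash
python3 -m inch '[1.8,0.025,0.04,0,-6, 1.8,0.025,0.04,-0.03,-13, 1.8,0.025,0.04,-0.03,-20, 1.8,0.025,0.04,-0.03,-20]' >/dev/null;python3 m.py; for k in 1 2 3 4; do python3 -m inch '[1.8,0,0,0,5, 1.8,0,0,0,10, 1.8,0,0,0,10]' >/dev/null; python3 m.py; done
```

```text
yaw 168.0 F [ 1.19 -0.25  0.17]
   yaw 158.4 F [ 2.   -1.74  0.02]
   yaw 148.5 F [ 2.43 -1.34  0.7 ]
   yaw 138.5 F [ 3.14 -0.86  2.23]
   yaw 128.5 F [ 4.42 -1.03  4.31]
```

```bash
python3 -m inch '[1.8,-0.033,0.025,0,0, 1.8,-0.033,0.025,0,0]' >/dev/null;python3 m.py; for k in 1; do python3 -m inch '[1.8,0,0,0,5, 1.8,0,0,0,10, 1.8,0,0,0,10]' >/dev/null; python3 m.py; done
```

```text
yaw 128.4 F [2.68 0.03 6.31]
   yaw 118.4 F [2.41 0.6  7.76]
```

```bash
python3 -m inch '[1.8,0,0,0,-6, 1.8,0,0,0,-6]' >/dev/null;python3 m.py; python3 -m inch '[3.6,0,0,0,0, 3.6,0,0,0,0, 3.6,0,0,0,0, 3.6,0,0,0,0, 5,0,0,0,0, 5,0,0,0,0, 5,0,0,-3,0, 5,0,0,-7,0, 5,0,0,-11,0, 5,0,0,-13,0, 5,0,0,-13,0]'
python3 - <<'E'
from h import *
s=arm.get_state();m=arm.camera_model('wrist');im=arm.read_camera('wrist');t=arm.read_camera('top')
a=cv2.resize(im[:,:,::-1],(480,300));b=cv2.resize(t[140:290,180:420,::-1],(480,300));cv2.imwrite('pics/w6.png',np.vstack([a,b]))
E
```

```text
yaw 124.4 F [ 2.33 -0.01  7.11]
time: 27.45
position: [0.4991, 0.1148, 0.1971]
ee_rot: [179.6, 0.2, 124.3]
wrist_force: [-0.6, 0.1, 0.2]
finger_gap: 0.586
grip_force: 0.0
```

View pics/w6.png

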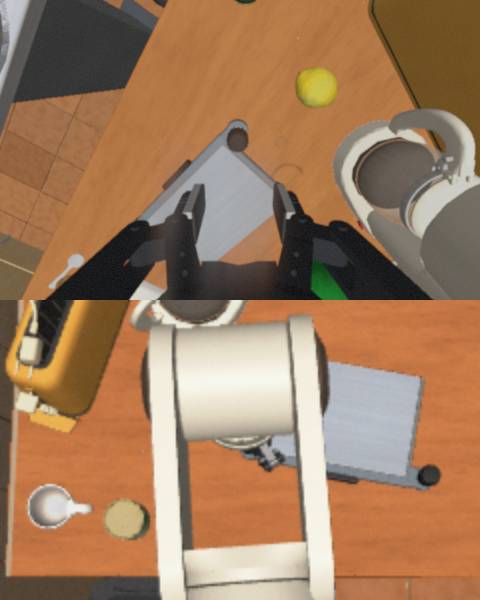

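The wrist and top views show the scale in place, the gripper clear above it, and the tin, cup and lemon where they were.

```bash
python3 -c "
from rig import arm
print(arm.job_done())"
```

```text
the job is handed in; nothing more can be done
None
```

I turned both front knobs clockwise to about 0.8–1 mm past first touch and handed the job in at about 27 s; from the force readings I estimate about 5 N on each screw foot, leaving at least 5 N on the middle foot, but I did not measure the foot loads directly.

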